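# Slide the specimen carrier under the low gauge bridge

### The arm

A 7-joint arm with a two-finger parallel gripper is mounted at the origin on the work surface. World frame = base frame: x ahead of the robot, y to its left, z up, the work surface at z = 0. Lengths are in m, angles in rad, forces in N, time in s.
With the tool pointing down it reaches from about 0.425 to 0.925 m from the base axis. Payload 6.8 kg.
Tool frame: the origin (TCP) lies on the centre line of the jaws, within the pads' length; the fingertips stand 11 mm ahead of it and the grasp point (between the pads) lies 8 mm behind it; z points along the fingers, y is the direction in which the jaws open and shut (so a half turn about z gives the same grasp; the last joint's range is limited). The gripper opens to 85 mm and grips with 20 to 120 N. Pads are 22 mm wide; open, the fingers measure 114 mm over their backs; the gripper's body (76 mm by 85 mm) begins 54 mm behind the grasp point. The pads swing forward as they close: fully open they stand 13 mm farther back than shut.
Start: joints at [1.23, 0.477, 0.022, 1.555, -0.011, 1.109, -0.083], TCP at [0.156, -0.657, 0.242] pointing down, gripper open.
Joint ranges: [-2.96, 2.96], [-0.34, 2.1], [-1.41, 1.46], [0.24, 2.44], [-1.37, 4.51], [0.17, 1.92], [-2.96, 2.96]. Speed limits (rad/s): [2.39, 2.39, 3.14, 3.14, 3.14, 3.14, 3.14].

### API

Orientations are given as a rotation vector (axis times angle).
In Python, from bench import r gives the robot as it stands.
- The arm moves only by the tool send_rows, never from a script. Its argument "deltas" is a list of rows, each a list of 7 numbers: the opening, from 0 (shut) to 1 (fully open), then the shift along the tool's x, y, z as a fraction of full scale, then the turn, a rotation vector about the tool's x, y, z as a fraction of full scale. In form: [[hand, x, y, z, ax, ay, az], ...]. A call has 1 to 20 rows; each row is the pose to reach, as a shift and turn from the pose commanded when the call began, along the tool's axes at that moment, turning the shorter way round; what a row does not reach only later rows make up. Full scale, the value 1, is 150 mm for a shift and 180 degrees for a turn. A row lasts 1/12 s, in which the tool goes at most 41.7 mm and 7.16 degrees, less where a joint would pass 70% of its speed; a pose out of reach is approached as far as the arm can. A call with a number of a shift or a turn outside -1 to 1 is refused whole. A call with a gripper value outside its range is refused whole. The fingers move at their own pace and stop on an object; "squeeze" is the grip in N (left out, the last holds). Time passes only in rows, so rows that repeat a pose let the fingers close. It gives the time, the measured TCP pose, the force and the opening at its end, in the units of the state.
- r.get_obs(): the state, without advancing time (a new reading comes with each control period).
- r.grab_frame(name): name is "side" or "top" or "wrist"; returns a dict with "pixels" (420x560x3 uint8, red, green, blue), "camera_matrix" (3x3 intrinsics, pixels), "rvec" (rotation vector, rad) and "tvec" (3), from world to camera coordinates, as OpenCV has them. Camera axes: x right, y down, z forward; pixel columns grow to the right and rows downward; lengths in m; the calibration is good to about 2 mm. A picture is of the moment at which its call begins. There is no depth.
- r.hand_in(): hands the job in, once; it reports no verdict.
The state is a dict: "clock": time; "joints": joint angles; "qvel": joint speeds; "tau": joint torques, N m; "tcp_pos": TCP position; "orientation": TCP orientation; "contact_force": force on the tool from outside, world axes, zero at the start; "moment": the same for the moment, N m; "grip_width": finger opening in m.
Only numpy, scipy, OpenCV 4.12 (cv2) and the standard library are available. Lean on these libraries where they do the work, as an engineer would, in place of code of your own. Each camera call takes 0.05 s, during which the arm holds its last target. There are 200 camera calls.

### The job

Push the flat specimen carrier along the bench and under the low white bridge of the gauge, specimen end first, until it lies squarely between the guides with its leading edge fully home against the end stop. Only push it with the fingers: do not grasp, lift or tip it, and let nothing touch the specimen that stands on it. Leave the jar, the brass stub and the steel gauge block where they stand, and finish with the hand clear.

Things in the scene. Friction and masses are not known exactly. Their poses are not given: they have to be found in the camera images.
- carrier: Loose flat dark steel plate, 140 mm long (its x), 90 mm wide (its y), 14 mm thick, about 0.5 kg, on the bench; smooth, friction about 0.25, it slides with 1 to 2 N. Origin: centre of its underside. +x points to its leading end, the end nearer the specimen. It starts outside the mouth, leading end towards it, up to 30 mm off to one side and turned by up to 0.3 rad.
- specimen: Polished bright steel disc, 26 mm diameter, fixed upright on the carrier's top face on its centre line, 25 mm from the carrier's centre towards the leading end; its top is 28 mm above the bench. Not to be touched. Origin: centre of its underside, 14.5 mm above the bench.
- bridge: The gauge, fixed. Origin: on the bench under its lens axis, midway between the legs; +x is the direction the carrier slides in. White beam 50 mm deep (x), 144 mm wide (y), underside 34 mm, top 50 mm above the bench; black lens barrel on it, 46 mm diameter, up to 76 mm high. With the carrier home, its origin is at x = -25 mm, y = 0 here and its trailing edge at x = -95 mm, still outside.
- mouth (a point): Middle of the gauge's mouth, on the bench, x = -75 mm in the bridge's frame. Two aluminium guides 12 mm high run from here: lips 8 mm thick, 134 mm apart at the mouth, narrow to 94 mm at x = -35 mm; from there straight to the stop, inner faces at y = +47 and -47 mm. The carrier slides on the bench between them.
- stop (a point): Middle of the near face of the end stop, an aluminium bar 12 mm high across the far end of the guides; x = +45 mm in the bridge's frame, 6 mm above the bench. The carrier's leading edge rests against it when home.
- jar: Bystander: amber glass jar with a white cap, 48 mm diameter, 62 mm high, loose. Origin: centre of its underside.
- stub: Bystander: plain brass cylinder, 32 mm diameter, 30 mm high, loose. Origin: centre of its underside.
- block: Bystander: steel gauge block 35 x 25 mm, 45 mm high, loose. Origin: centre of its underside.

How it is judged:
At the end, for the whole second after the job is handed in: The carrier lies flat and at rest on the bench between the guides, its leading edge within 4 mm of the end stop, within 5 mm of the centre line and within 0.06 rad of square, specimen end under the bridge (x of carrier in the frame of bridge between -0.029 and -0.022 m and y of carrier in the frame of bridge between -0.005 and 0.005 m and angle between the x axis of carrier and the x axis of bridge, either way round below 0.06 rad and angle between carrier's own z axis and vertical below 0.03 rad and height (world z) of carrier below 0.003 m and linear speed of carrier below 0.01 m/s); the robot touches nothing.
It fails at once if the carrier is lifted off the bench (height (world z) of carrier above 0.006 m).
It fails at once if the carrier is tipped by more than 4 degrees (angle between carrier's own z axis and vertical above 0.07 rad).
It fails at once if anything touches the specimen (contact force between specimen and anything else above 0.5 N).
It fails at once if the fingers straddle the carrier as in a grasp (the grasp point comes down between its sides) (x of the grasp point in the frame of carrier between -0.04 and 0.04 m and y of the grasp point in the frame of carrier between -0.025 and 0.025 m and z of the grasp point in the frame of carrier below 0.026 m).
It fails at once if the jar, the brass stub or the steel gauge block is moved by more than 15 mm (distance of any of jar, stub, block from where it was at the start of the episode above 0.015 m).
It also fails if it takes over 54 s, if anything falls off the work surface, if the arm or the gripper's body presses on something with over 40 N, if the wrist force passes 120 N, or if a joint passes its speed limit or range.

## Working session

There is one attempt and no reset: what is moved stays moved. The work goes in short steps, Python scripts to look and compute and a tool call to move; the robot and the scene stay as the last step left them, time stands still between calls to the robot, and variables do not carry over. Pictures are saved under pics/ and viewed, about 8 in all and at most 12, crops included, and the job is handed in when it is done.

Besides the shell and the picture viewer there is one more tool, called after "Call:" by a JSON object that holds its "name" and its "arguments". send_rows: Moves the arm, as the interface text tells. Shift numbers are shares of 150 mm and turn numbers shares of 180 degrees, none past 1 either way. Its arguments: {"type":"object","properties":{"deltas":{"type":"array","items":{"type":"array","items":{"type":"number"}}},"squeeze":{"type":"number"}},"required":["deltas"]}

```bash
ls; mkdir -p pics; python3 - <<'E'
from bench import r
import cv2,numpy as np
for n in("top","side"):
    f=r.grab_frame(n); cv2.imwrite(f"pics/{n}0.png",f["pixels"][:,:,::-1])
    R=cv2.Rodrigues(np.array(f["rvec"]))[0]; print(n,f["camera_matrix"],-R.T@np.array(f["tvec"]).ravel(),R)
o=r.get_obs();print(o)
E
```

```text
pics
top [[507.34106138   0.         286.11201356]
 [  0.         507.34106138 211.74053913]
 [  0.           0.           1.        ]] [0.35395075 0.02630502 1.20640893] [[-0.16580611 -0.98614304 -0.0054982 ]
 [-0.963537    0.16318751 -0.21205257]
 [ 0.2100114  -0.02986189 -0.97724279]]
side [[409.8296338    0.         278.76163596]
 [  0.         409.8296338  209.45601163]
 [  0.           0.           1.        ]] [ 0.48269841 -0.86011068  0.74183829] [[ 0.99149802 -0.12997044  0.00627412]
 [-0.07688975 -0.62409957 -0.77755238]
 [ 0.1049745   0.77045922 -0.62878688]]
{'clock': 0.1, 'joints': array([ 1.22989387,  0.47769513,  0.02235555,  1.55634787, -0.01147788,
        1.10931242, -0.08310756]), 'qvel': array([-0.00114599, -0.00271156,  0.00091668, -0.00209547,  0.0003398 ,
       -0.0007595 ,  0.00069966]), 'tau': array([ 5.41681584e-03, -5.97759533e+01,  1.61412813e+00, -2.81952453e+01,
        1.27627634e-02,  5.04481955e-03,  3.58564080e-05]), 'tcp_pos': array([ 0.15558346, -0.6562938 ,  0.24144014]), 'orientation': array([-3.11874202e+00, -3.64691175e-01,  5.21051178e-04]), 'contact_force': array([ 0.67962179, -0.83459529,  0.07821652]), 'moment': array([0.00940005, 0.00328351, 0.00346304]), 'grip_width': 0.08532256899086238}
```

View pics/top0.png

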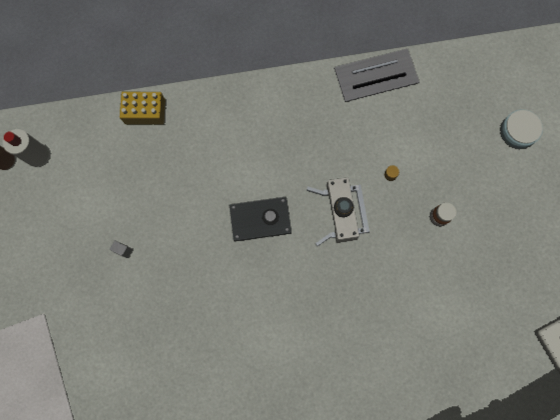

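View pics/side0.png

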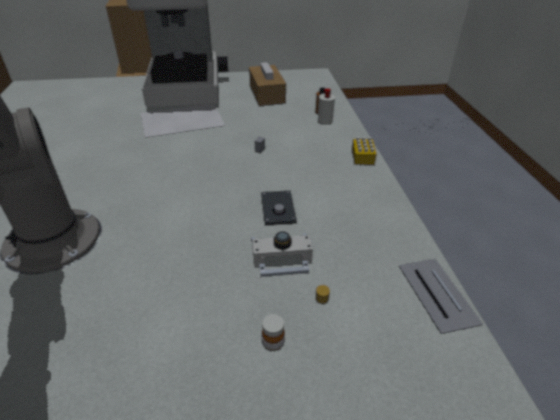

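Top view: carrier (dark plate) is at about (261,219) with its specimen at (270,216). The beam is at (343,209) with the mouth to its left, and the slide direction is image-right, roughly world -y. The stub is at (392,172), the jar at (444,213) and the block at (120,248). The side view agrees.

```bash
cat > h.py <<'E'
import cv2,numpy as np
from bench import r
def ray(f,uv,z):
    R=cv2.Rodrigues(np.array(f["rvec"]))[0];t=np.array(f["tvec"]).ravel();K=np.array(f["camera_matrix"])
    c=-R.T@t;uv=np.atleast_2d(np.array(uv,float))
    d=np.c_[uv,np.ones(len(uv))]@np.linalg.inv(K).T@R
    return (c+d*((z-c[2])/d[:,2])[:,None])[:,:2]
def proj(f,P):
    return cv2.projectPoints(np.array(P,float),np.array(f["rvec"]),np.array(f["tvec"]),np.array(f["camera_matrix"]),None)[0][:,0]
def save(n,im): cv2.imwrite(f"pics/{n}.png",im[:,:,::-1])
E
python3 - <<'E'
from h import *
f=r.grab_frame("top");p=f["pixels"];g=p.max(2)
def big(m,x0,y0,x1,y1):
    k=np.zeros(g.shape,np.uint8);k[y0:y1,x0:x1]=m[y0:y1,x0:x1]*255
    c=cv2.findContours(cv2.morphologyEx(k,cv2.MORPH_CLOSE,np.ones((3,3))),0,2)[0];return max(c,key=cv2.contourArea)
c=big(g<75,215,180,305,260);rc=cv2.minAreaRect(c);b=cv2.boxPoints(rc);print("carrier px",rc,b.round(1).tolist())
w=ray(f,b,.014);print(w.round(4).tolist(),"centre",w.mean(0))
c=big(g>170,320,170,375,245);rc=cv2.minAreaRect(c);b=cv2.boxPoints(rc);print("beam",rc)
w=ray(f,b,.05);print(w.round(4).tolist(),"centre",w.mean(0))
for n,uv,z in(("jar",(445,211),.062),("stub",(392,171),.03),("block",(119,247),.045),("spec",(270,216),.028),("barrel",(344,206),.076)):print(n,ray(f,uv,z)[0].round(4))
cr=p[150:270,200:400];save("crop1",cv2.resize(cr,None,fx=4,fy=4,interpolation=2))
E
```

```text
carrier px ((259.66455078125, 218.94281005859375), (37.165374755859375, 58.0367431640625), 82.14668273925781) [[228.39999389648438, 204.5], [285.8999938964844, 196.60000610351562], [290.8999938964844, 233.39999389648438], [233.5, 241.3000030517578]]
[[0.6511, 0.1243], [0.6474, -0.0158], [0.5562, -0.0127], [0.5602, 0.1252]] centre [0.60371895 0.05523677]Traceback (most recent call last):
  File "<stdin>", line 8, in <module>
  File "<stdin>", line 5, in big
ValueError: max() iterable argument is empty
```

```bash
python3 - <<'E'
from h import *
f=r.grab_frame("top");p=f["pixels"];g=p.max(2)
for n,uv,z in(("jar",(445,211),.062),("stub",(392,171),.03),("block",(119,247),.045),("spec",(270,216),.028),("barrel",(344,206),.076)):print(n,ray(f,uv,z)[0].round(4))
print(g[205:215:3,320:375].tolist())
cr=p[150:270,200:400];save("crop1",cv2.convertScaleAbs(cv2.resize(cr,None,fx=4,fy=4,interpolation=2),alpha=1.4))
E
```

```text
jar [ 0.5405 -0.37  ]
stub [ 0.6633 -0.2781]
block [0.5858 0.3856]
spec [0.6034 0.0297]
barrel [ 0.588  -0.1408]
[[138, 138, 140, 140, 140, 139, 142, 143, 140, 138, 114, 70, 118, 130, 49, 41, 49, 50, 53, 61, 82, 92, 92, 92, 94, 93, 91, 92, 86, 65, 50, 48, 41, 72, 121, 139, 140, 141, 112, 102, 148, 148, 147, 147, 141, 137, 138, 137, 137, 138, 139, 136, 132, 133, 136], [135, 136, 131, 131, 135, 134, 134, 136, 135, 134, 112, 61, 93, 106, 40, 37, 51, 61, 53, 49, 63, 85, 92, 92, 93, 93, 92, 87, 72, 51, 51, 52, 50, 74, 123, 136, 135, 138, 120, 91, 119, 149, 149, 150, 145, 140, 135, 135, 135, 135, 138, 142, 140, 138, 139], [137, 139, 141, 140, 139, 139, 136, 135, 136, 136, 136, 111, 68, 108, 113, 32, 34, 36, 37, 42, 44, 52, 54, 54, 53, 52, 52, 53, 50, 45, 42, 36, 87, 143, 146, 135, 134, 135, 137, 112, 102, 150, 150, 150, 150, 143, 138, 141, 140, 140, 138, 134, 131, 130, 130], [137, 137, 137, 138, 140, 140, 141, 139, 137, 136, 136, 113, 65, 103, 151, 149, 108, 33, 34, 33, 35, 39, 41, 42, 44, 40, 40, 40, 35, 35, 89, 147, 159, 157, 147, 128, 135, 136, 137, 126, 105, 120, 151, 151, 151, 146, 141, 137, 133, 132, 134, 136, 138, 138, 135]]
```

View pics/crop1.png

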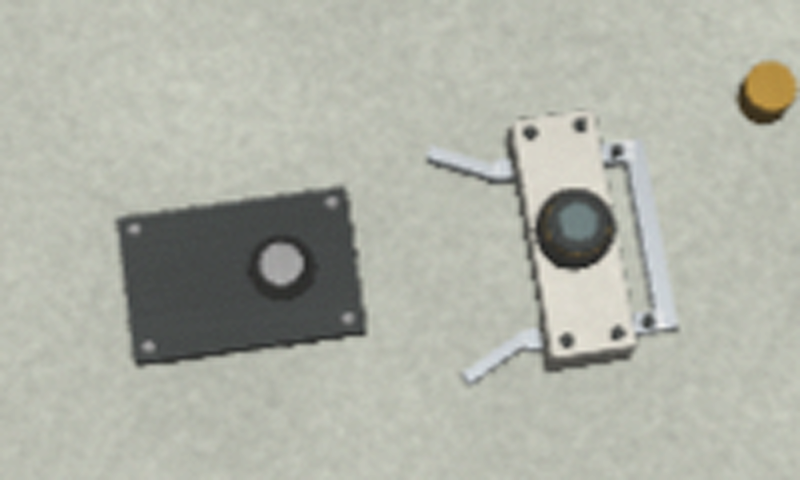

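The crop shows four beam screws at (530,132), (580,126), (567,341) and (618,333). The stop bar's screws are at (617,151) and (648,321). The carrier's screws are at (134,229), (331,202), (348,317) and (149,346), and the specimen is at (281,263).

```bash
python3 - <<'E'
from h import *
f=r.grab_frame("top")
q=lambda a,z:ray(f,(np.array(a,float)+.5)/4-.5+[200,150],z)
b=q([(530,132),(580,126),(567,341),(618,333)],.05);print("beam",b.mean(0),b[1]-b[0],b[3]-b[2],b[0]-b[2],b[1]-b[3])
L=q([(430,153),(467,377)],.012);print("lips",L,L.mean(0),L[0]-L[1])
s=q([(617,151),(648,321)],.012);print("stopscr",s.mean(0),s[0]-s[1])
st=q([(631,165),(655,315)],.012);print("stop",st)
bar=q([(575,222)],.076);print("barrel",bar)
c=q([(134,229),(331,202),(348,317),(149,346)],.014);print("carrier",c.mean(0),c[1]-c[0],c[2]-c[3],c[0]-c[3])
print("spec",q([(281,263)],.028))
lat=(b[0]-b[2]+b[1]-b[3])/2; e=np.array([lat[1],-lat[0]]);e/=np.linalg.norm(e);print("slide dir from beam",e)
l2=s[0]-s[1];l2=l2+L[0]-L[1];e2=np.array([l2[1],-l2[0]]);e2/=np.linalg.norm(e2);print("from guides",e2)
h=(c[1]-c[0]+c[2]-c[3]);h/=np.linalg.norm(h);print("carrier head",h)
E
```

```text
beam [ 0.59007251 -0.14168273] [-0.00132886 -0.02977033] [-0.00030927 -0.02990337] [ 0.12640392 -0.00204944] [ 0.12538433 -0.0019164 ]
lips [[ 0.66069523 -0.07046076]
 [ 0.52159143 -0.06812586]] [ 0.59114333 -0.06929331] [ 0.1391038  -0.00233489]
stopscr [ 0.58985986 -0.18172913] [ 0.10611368 -0.00209696]
stop [[ 0.63286883 -0.18944974]
 [ 0.53967671 -0.18551802]]
barrel [[ 0.59028236 -0.1398131 ]]
carrier [0.60582969 0.0547024 ] [-0.00333658 -0.11985163] [-0.00246624 -0.1197332 ] [ 0.07219712 -0.00147234]
spec [[0.60492361 0.02975842]]
slide dir from beam [-0.01574871 -0.99987598]
from guides [-0.0180702  -0.99983672]
carrier head [-0.02421319 -0.99970682]
```

Call:
{"name": "send_rows", "arguments": {"deltas": [[0,0.95,-0.8,0,0,0,-0.42],[0,0.95,-0.8,0,0,0,-0.42],[0,0.95,-0.8,0,0,0,-0.42],[0,0.95,-0.8,0,0,0,-0.42],[0,0.95,-0.8,0,0,0,-0.42],[0,0.95,-0.8,0,0,0,-0.42],[0,0.95,-0.8,0,0,0,-0.42],[0,0.95,-0.8,0,0,0,-0.42],[0,0.95,-0.8,0,0,0,-0.42],[0,0.95,-0.8,0,0,0,-0.42],[0,0.95,-0.8,0,0,0,-0.42],[0,0.95,-0.8,0,0,0,-0.42]]}}

```text
clock: 1.25
tcp_pos: [0.2665, -0.5072, 0.2422]
orientation: [-2.239, -2.203, -0.0]
contact_force: [-0.4, -0.3, -0.6]
grip_width: 0.0003
```

Call:
{"name": "send_rows", "arguments": {"deltas": [[0,0.93,0.72,0,0,0,0],[0,0.93,0.72,0,0,0,0],[0,0.93,0.72,0,0,0,0],[0,0.93,0.72,0,0,0,0],[0,0.93,0.72,0,0,0,0]]}}

```text
clock: 1.67
tcp_pos: [0.3822, -0.3633, 0.2428]
orientation: [2.235, 2.207, 0.005]
contact_force: [-0.2, 2.0, 0.1]
grip_width: -0.0001
```

Call:
{"name": "send_rows", "arguments": {"deltas": [[0,0.93,0.72,0,0,0,0],[0,0.93,0.72,0,0,0,0],[0,0.93,0.72,0,0,0,0],[0,0.93,0.72,0,0,0,0],[0,0.93,0.72,0,0,0,0]]}}

```text
clock: 2.08
tcp_pos: [0.4922, -0.2252, 0.2429]
orientation: [2.234, 2.208, 0.007]
contact_force: [0.3, 0.7, 0.6]
grip_width: 0.0001
```

Call:
{"name": "send_rows", "arguments": {"deltas": [[0,0.93,0.72,0,0,0,0],[0,0.93,0.72,0,0,0,0],[0,0.93,0.72,0,0,0,0],[0,0.93,0.72,0,0,0,0],[0,0.93,0.72,0,0,0,0]]}}

```text
clock: 2.5
tcp_pos: [0.6018, -0.087, 0.2427]
orientation: [-2.234, -2.207, -0.008]
contact_force: [0.2, 0.7, 0.5]
grip_width: 0.0002
```

Call:
{"name": "send_rows", "arguments": {"deltas": [[0,0.93,0.72,0,0,0,0],[0,0.93,0.72,0,0,0,0],[0,0.93,0.72,0,0,0,0],[0,0.93,0.72,0,0,0,0],[0,0.93,0.72,0,0,0,0],[0,0.93,0.72,0,0,0,0]]}}

```text
clock: 3.0
tcp_pos: [0.7098, 0.0476, 0.2416]
orientation: [-2.236, -2.204, -0.003]
contact_force: [-0.3, 0.1, -0.5]
grip_width: 0.0001
```

Call:
{"name": "send_rows", "arguments": {"deltas": [[0,0.03,-0.1,0.3,0,0,0],[0,0.03,-0.1,0.6,0,0,0],[0,0.03,-0.1,0.9,0,0,0],[0,0.03,-0.1,1,0,0,0],[0,0.03,-0.1,1,0,0,0],[0,0.03,-0.1,1,0,0,0]]}}

```text
clock: 3.5
tcp_pos: [0.6928, 0.0455, 0.0913]
orientation: [-2.243, -2.197, 0.005]
contact_force: [1.3, -0.5, 0.9]
grip_width: 0.0
```

Call:
{"name": "send_rows", "arguments": {"deltas": [[0,0,0,0.15,0,0,0],[0,0,0,0.3,0,0,0],[0,0,0,0.4,0,0,0],[0,0,0,0.48,0,0,0],[0,0,0,0.5,0,0,0],[0,0,0,0.5,0,0,0],[0,0,0,0.5,0,0,0]]}}

```text
clock: 4.08
tcp_pos: [0.6949, 0.0476, 0.0186]
orientation: [2.242, 2.2, 0.002]
contact_force: [0.4, -0.0, 0.6]
grip_width: -0.0001
```

```bash
python3 - <<'E'
from h import *
a=r.grab_frame("wrist")["pixels"];f=r.grab_frame("side");
p=r.get_obs()["tcp_pos"];print(p);u=proj(f,[p])[0];print(u)
x,y=u.astype(int);b=cv2.resize(f["pixels"][max(0,y-52):y+53,max(x-85,0):x+55],None,fx=4,fy=4)
b=b[:420,:560]
save("w1",cv2.resize(a,(400,300)));save("both1",np.hstack([cv2.resize(a,(400,300)),cv2.resize(b,(400,300))]))
E
```

```text
[0.69507623 0.04770441 0.01877483]
[309.4354012  202.25253729]
```

View pics/both1.png

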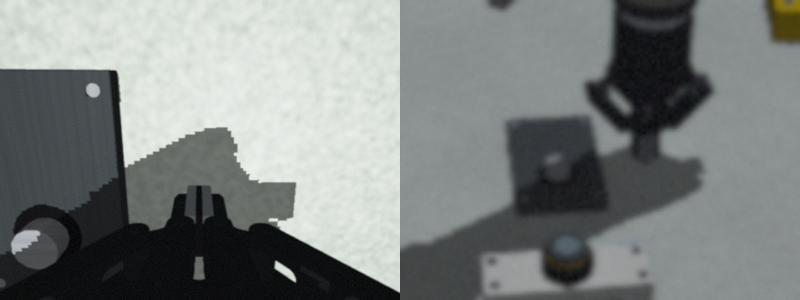

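Call:
{"name": "send_rows", "arguments": {"deltas": [[0,0.033,0,0.02,0,0,0],[0,0.033,-0.06,0.02,0,0,0],[0,0.033,-0.1,0.02,0,0,0],[0,0.033,-0.13,0.02,0,0,0],[0,0.033,-0.15,0.02,0,0,0],[0,0.033,-0.165,0.02,0,0,0],[0,0.033,-0.18,0.02,0,0,0],[0,0.033,-0.19,0.02,0,0,0],[0,0.033,-0.2,0.02,0,0,0],[0,0.033,-0.21,0.02,0,0,0],[0,0.033,-0.22,0.02,0,0,0],[0,0.033,-0.23,0.02,0,0,0],[0,0.033,-0.24,0.02,0,0,0],[0,0.033,-0.25,0.02,0,0,0],[0,0.033,-0.26,0.02,0,0,0],[0,0.033,-0.27,0.02,0,0,0],[0,0.033,-0.27,0.02,0,0,0]]}}

```text
clock: 5.6
tcp_pos: [0.6536, 0.0533, 0.0145]
orientation: [2.242, 2.201, 0.0]
contact_force: [1.2, 0.8, 0.8]
grip_width: -0.0006
```

Call:
{"name": "send_rows", "arguments": {"deltas": [[0,0,0.1,0,0,0,0],[0,0,0.3,0,0,0,0],[0,0,0.4,-0.3,0,0,0],[0,0,0.4,-0.6,0,0,0],[0,0.3,0.3,-0.6,0,0,0],[0,0.6,0.1,-0.6,0,0,0],[0.5,0.9,-0.1,-0.6,0,0,0],[0.5,1,-0.2,-0.6,0,0,0],[0.5,1,-0.2,-0.6,0,0,0],[0.5,1,-0.2,-0.6,0,0,0]]}}

```text
clock: 6.43
tcp_pos: [0.6222, 0.2092, 0.1043]
orientation: [-2.23, -2.208, 0.002]
contact_force: [0.4, -0.6, 0.0]
grip_width: 0.0425
```

```bash
python3 - <<'E'
from h import *
f=r.grab_frame("top");p=f["pixels"];print(r.get_obs()["tcp_pos"],r.get_obs()["grip_width"])
cr=p[150:270,200:400];save("crop2",cv2.convertScaleAbs(cv2.resize(cr,None,fx=4,fy=4,interpolation=2),alpha=1.4))
E
```

```text
[0.6243152  0.20580945 0.10409037] 0.042537049669012235
```

View pics/crop2.png

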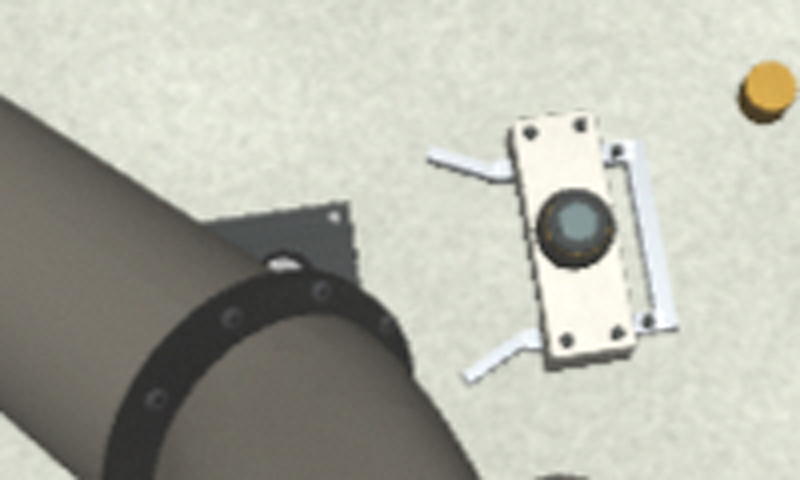

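Call:
{"name": "send_rows", "arguments": {"deltas": [[0.5,-0.1,-0.17,0,0,0,0],[0.5,-0.2,-0.17,0.2,0,0,0],[0.5,-0.3,-0.17,0.4,0,0,0],[0.5,-0.3,-0.17,0.5,0,0,0],[0.5,-0.3,-0.17,0.55,0,0,0],[0.5,-0.3,-0.17,0.58,0,0,0],[0.5,-0.3,-0.17,0.6,0,0,0],[0.5,-0.3,-0.17,0.6,0,0,0],[0.5,-0.3,-0.17,0.6,0,0,0]]}}

```text
clock: 7.23
tcp_pos: [0.6009, 0.1605, 0.0153]
orientation: [2.241, 2.202, 0.003]
contact_force: [-0.3, -1.0, -0.5]
grip_width: 0.043
```

```bash
python3 - <<'E'
from h import *
p=r.get_obs()["tcp_pos"];print(p)
w=r.grab_frame("wrist");f=r.grab_frame("side");b=f["pixels"][130:270,210:330]
save("both2",cv2.convertScaleAbs(np.hstack([cv2.resize(w["pixels"],(440,330)),cv2.resize(b,(283,330),interpolation=2)]),alpha=1.5))
E
```

```text
[0.60085813 0.16047531 0.01527943]
```

View pics/both2.png

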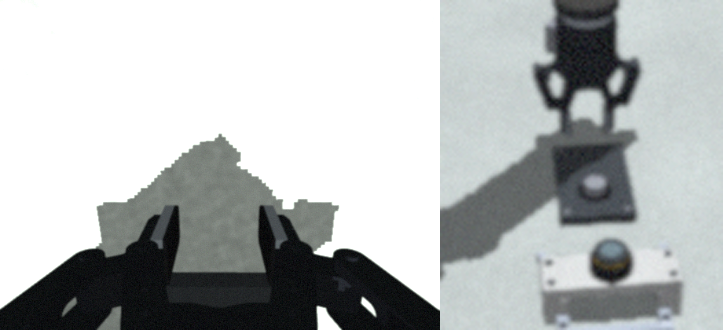

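Call:
{"name": "send_rows", "arguments": {"deltas": [[0.5,0,-0.02,0.015,0,0,0],[0.5,-0.06,-0.02,0.015,0,0,0],[0.5,-0.12,-0.02,0.015,0,0,0],[0.5,-0.15,-0.02,0.015,0,0,0],[0.5,-0.17,-0.02,0.015,0,0,0],[0.5,-0.19,-0.02,0.015,0,0,0],[0.5,-0.21,-0.021,0.015,0,0,0],[0.5,-0.24,-0.023,0.015,0,0,0],[0.5,-0.27,-0.025,0.015,0,0,0],[0.5,-0.3,-0.027,0.015,0,0,0],[0.5,-0.33,-0.029,0.015,0,0,0],[0.5,-0.36,-0.031,0.015,0,0,0],[0.5,-0.39,-0.033,0.015,0,0,0],[0.5,-0.42,-0.035,0.015,0,0,0],[0.5,-0.45,-0.037,0.015,0,0,0],[0.5,-0.48,-0.038,0.015,0,0,0],[0.5,-0.51,-0.039,0.015,0,0,0],[0.5,-0.53,-0.039,0.015,0,0,0],[0.5,-0.54,-0.039,0.015,0,0,0],[0.5,-0.54,-0.039,0.015,0,0,0]]}}

```text
clock: 9.0
tcp_pos: [0.5927, 0.0775, 0.012]
orientation: [2.242, 2.2, -0.001]
contact_force: [-0.2, -0.7, 1.0]
grip_width: 0.0424
```

```bash
python3 - <<'E'
from h import *
o=r.get_obs();print(o["tcp_pos"],o["contact_force"])
t=r.grab_frame("top")["pixels"][150:270,220:380];b=r.grab_frame("side")["pixels"][150:270,210:330]
save("both3",cv2.convertScaleAbs(np.hstack([cv2.resize(t,(440,330),interpolation=2),cv2.resize(b,(330,330),interpolation=2)]),alpha=1.5))
E
```

```text
[0.59273064 0.07747219 0.01199855] [-0.18058644 -0.65088276  1.02079434]
```

View pics/both3.png

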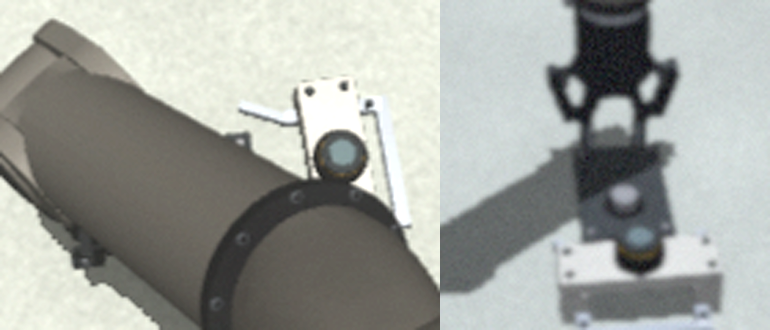

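```bash
python3 - <<'E'
from h import *
f=r.grab_frame("side");g=f["pixels"][150:270,210:330]
i=cv2.resize(g[20:110,25:110],None,fx=7,fy=7,interpolation=2);save("side3",cv2.convertScaleAbs(i,alpha=1.8))
E
```

```text
(no output)
```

View pics/side3.png

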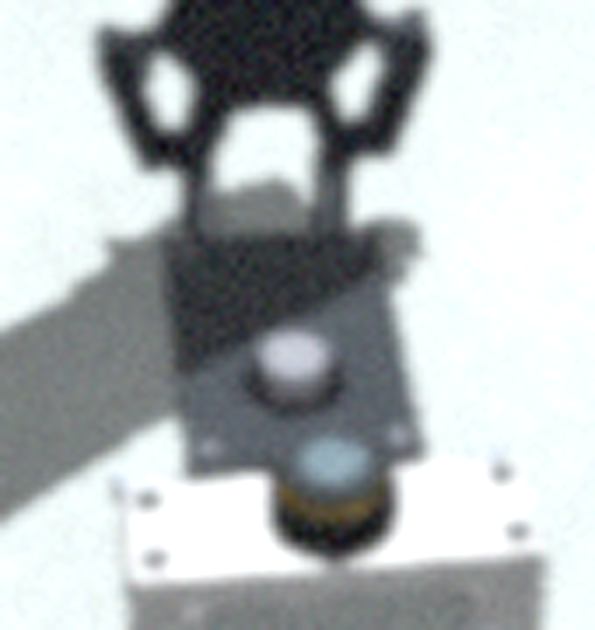

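The side view shows both fingers behind the trailing edge. The leading screws are at (209,447) and (400,433), the specimen top is at (292,352), and the beam screws are at (148,499), (503,471), (155,558) and (518,530).

```bash
python3 - <<'E'
from h import *
f=r.grab_frame("side")
q=lambda a,z:ray(f,(np.array(a,float)+.5)/7-.5+[235,170],z)
b=q([(148,499),(503,471),(155,558),(518,530)],.05);B=b.mean(0);print("beam",B,b[1]-b[0],b[3]-b[2])
c=q([(209,447),(400,433)],.014);print("lead screws",c,c[1]-c[0],"rel",c.mean(0)-B);print("spec",q([(292,354)],.028)-B)
E
```

```text
beam [ 0.5891334  -0.14235943] [ 0.12606269 -0.0011446 ] [ 0.12591979 -0.00181564]
lead screws [[ 0.5537041  -0.06319916]
 [ 0.62623892 -0.06428021]] [ 0.07253482 -0.00108106] rel [0.00083811 0.07861975]
spec [[0.00021676 0.11251565]]
```

Call:
{"name": "send_rows", "arguments": {"deltas": [[0.5,-0.02,0,0,0,0,0],[0.5,-0.05,0,0,0,0,0],[0.5,-0.08,0,0,0,0,0],[0.5,-0.12,0,0,0,0,0],[0.5,-0.16,0,0,0,0,0],[0.5,-0.2,0,0,0,0,0],[0.5,-0.24,0,0,0,0,0],[0.5,-0.28,0,0,0,0,0],[0.5,-0.32,0,0,0,0,0],[0.5,-0.36,0,0,0,0,0],[0.5,-0.4,0,0,0,0,0],[0.5,-0.44,0,0,0,0,0],[0.5,-0.48,0,0,0,0,0],[0.5,-0.52,0,0,0,0,0],[0.5,-0.56,0,0,0,0,0],[0.5,-0.6,0,0,0,0,0],[0.5,-0.63,0,0,0,0,0],[0.5,-0.65,0,0,0,0,0],[0.5,-0.66,0,0,0,0,0],[0.5,-0.66,0,0,0,0,0]]}}

```text
clock: 10.87
tcp_pos: [0.5909, -0.0214, 0.0121]
orientation: [2.242, 2.2, -0.001]
contact_force: [-0.2, 0.5, 0.4]
grip_width: 0.0422
```

Moving freely. Next, short slow steps, watching for the stop.

Call:
{"name": "send_rows", "arguments": {"deltas": [[0.5,-0.015,0,0,0,0,0],[0.5,-0.03,0,0,0,0,0],[0.5,-0.045,0,0,0,0,0],[0.5,-0.06,0,0,0,0,0],[0.5,-0.07,0,0,0,0,0],[0.5,-0.07,0,0,0,0,0]]}}

```text
clock: 11.37
tcp_pos: [0.5908, -0.0317, 0.0121]
orientation: [2.242, 2.2, -0.0]
contact_force: [1.4, 0.6, -0.0]
grip_width: 0.0428
```

Call:
{"name": "send_rows", "arguments": {"deltas": [[0.5,-0.007,0,0,0,0,0],[0.5,-0.013,0,0,0,0,0],[0.5,-0.013,0,0,0,0,0],[0.5,-0.013,0,0,0,0,0]]}}

```text
clock: 11.7
tcp_pos: [0.5908, -0.0332, 0.0121]
orientation: [2.242, 2.201, 0.0]
contact_force: [0.3, 2.2, 0.6]
grip_width: 0.0429
```

Call:
{"name": "send_rows", "arguments": {"deltas": [[0.5,-0.007,0,0,0,0,0],[0.5,-0.013,0,0,0,0,0],[0.5,-0.013,0,0,0,0,0],[0.5,-0.013,0,0,0,0,0]]}}

```text
clock: 12.03
tcp_pos: [0.5907, -0.0352, 0.0121]
orientation: [2.242, 2.2, 0.0]
contact_force: [0.3, 1.3, 0.9]
grip_width: 0.0429
```

Call:
{"name": "send_rows", "arguments": {"deltas": [[0.5,-0.007,0,0,0,0,0],[0.5,-0.013,0,0,0,0,0],[0.5,-0.013,0,0,0,0,0],[0.5,-0.013,0,0,0,0,0]]}}

```text
clock: 12.37
tcp_pos: [0.5907, -0.0363, 0.0121]
orientation: [-2.241, -2.201, -0.001]
contact_force: [-0.2, 4.8, 0.9]
grip_width: 0.0427
```

Call:
{"name": "send_rows", "arguments": {"deltas": [[0.5,-0.007,0,0,0,0,0],[0.5,-0.013,0,0,0,0,0],[0.5,-0.013,0,0,0,0,0],[0.5,-0.013,0,0,0,0,0]]}}

```text
clock: 12.7
tcp_pos: [0.5906, -0.0364, 0.0121]
orientation: [-2.239, -2.201, -0.003]
contact_force: [-0.5, 8.5, 1.2]
grip_width: 0.0428
```

The force is rising while the TCP stays still at y = -0.036 (predicted home was -0.0355), so the carrier is on the stop. Next I back off, raise and check.

Call:
{"name": "send_rows", "arguments": {"deltas": [[0.5,0.03,0,0,0,0,0],[0.5,0.1,0,0,0,0,0],[0.5,0.25,0,0,0,0,0],[0.5,0.5,0,0,0,0,0],[0.5,0.6,0,-0.2,0,0,0],[0.5,0.8,0,-0.5,0,0,0],[0.5,1,0,-0.8,0,0,0],[0.5,1,0,-1,0,0,0],[0.5,1,0,-1,0,0,0]]}}

```text
clock: 13.45
tcp_pos: [0.5959, 0.1154, 0.1685]
orientation: [2.235, 2.202, 0.013]
contact_force: [0.3, 0.7, -0.4]
grip_width: 0.0427
```

Call:
{"name": "send_rows", "arguments": {"deltas": [[0.5,0.9,-0.9,0,0,0,0],[0.5,0.9,-0.9,0,0,0,0],[0.5,0.9,-0.9,0,0,0,0],[0.5,0.9,-0.9,0,0,0,0],[0.5,0.9,-0.9,0,0,0,0],[0.5,0.9,-0.9,0,0,0,0],[0.5,0.9,-0.9,0,0,0,0]]}}

```text
clock: 14.03
tcp_pos: [0.4602, 0.2491, 0.1621]
orientation: [2.238, 2.203, -0.0]
contact_force: [0.2, 0.1, 0.1]
grip_width: 0.0424
```

```bash
python3 - <<'E'
from h import *
o=r.get_obs();print(o["tcp_pos"],o["contact_force"])
t=r.grab_frame("top")["pixels"][160:260,270:400]
save("top4",cv2.convertScaleAbs(cv2.resize(t,None,fx=6,fy=6,interpolation=2),alpha=1.5))
E
```

```text
[0.46016815 0.24912472 0.16214996] [0.19340322 0.13421403 0.08684781]
```

View pics/top4.png

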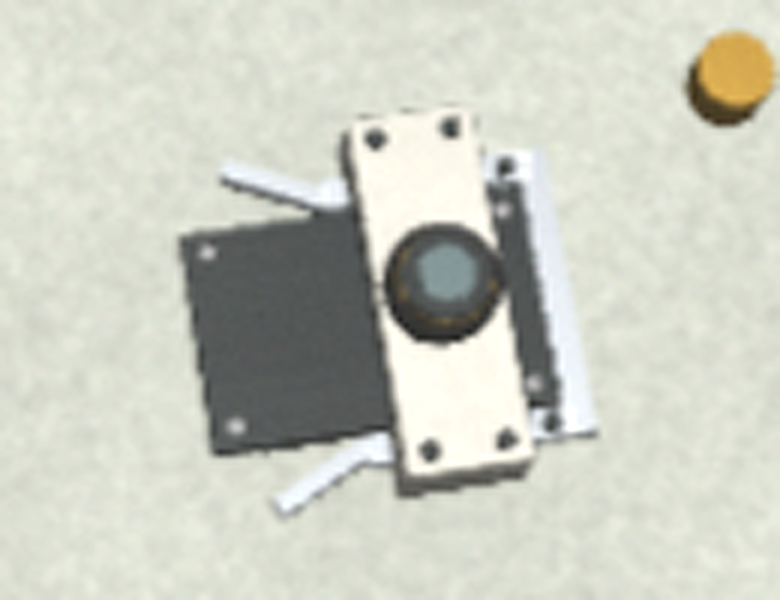

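The carrier lies between the guides with its dark leading edge against the stop bar and no gap. Its screws are at (207,252), (236,427), (503,209) and (535,383), and the stub is still in place. One numeric check comes before hand-in.

```bash
python3 - <<'E'
from h import *
f=r.grab_frame("top")
q=lambda a,z:ray(f,(np.array(a,float)+.5)/6-.5+[270,160],z)
c=q([(207,252),(503,209),(535,383),(236,427)],.014)
b=q([(375,138),(451,128),(430,450),(508,438)],.05);s=q([(506,165),(552,422)],.012)
l=b[0]-b[2]+b[1]-b[3];l/=np.linalg.norm(l);e=np.array([l[1],-l[0]]);h=c[1]-c[0]+c[2]-c[3];h/=np.linalg.norm(h)
d=c.mean(0)-b.mean(0);x,y,a=d@e,d@l,np.cross(np.r_[e,0],np.r_[h,0])[2]
print("carrier in bridge: x %.4f y %.4f ang %.3f"%(x,y,a),"y vs stop screws %.4f"%((c[1]+c[2]-s[0]-s[1])@l/2))
if -.032<x<-.02 and abs(y)<.005 and abs(a)<.05: print(r.hand_in())
E
```

```text
carrier in bridge: x -0.0249 y -0.0006 ang -0.004 y vs stop screws -0.0011
the job is handed in; nothing more can be done
None
```

The carrier is home under the bridge, specimen end first, and the job is handed in with the hand clear. It took about 14 s of the 54 s; hand-in reports no verdict.

- **Moves:** I nudged the carrier about 9 mm sideways with shut fingers to line it up. Then I pushed its trailing edge with half-open fingers, in slow steps at the end. At the stop, the force rose to 8.5 N while the fingers stopped moving.
- **Final position:** the last top image puts the carrier at x = -24.9 mm and y = -0.6 mm in the bridge's frame, -0.004 rad from square. It shows no gap at the end stop.
- **Not fully checked:** the stub looked unmoved in the last image. I did not re-measure the jar and block, but the arm's moves kept well clear of them. Nothing came near the specimen in the views I took, but I had no direct check of contact with it.
- **Disagreement:** halfway through, a rough reading of the side view suggested the carrier had turned. A calibrated check of its screws showed it was still square, so I made no correction. No checks failed.

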